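# Clamp the tube rack on the shaker

## Robot

A 6-joint arm with a two-finger parallel gripper is mounted at the origin on a cart in front of the work surface, level with it; the furniture and walls round the work are solid. World frame = base frame: x ahead of the robot, y to its left, z up, the work surface at z = 0. Lengths are in m, angles in degrees, forces in N, time in s.
With the tool pointing down it reaches from about 0.35 to 0.875 m from the base axis. Payload 15.5 kg.
Tool frame: the origin (TCP) lies at the very end of the fingers, on their centre line; the grasp point (between the pads) lies 19 mm behind it (manip.grasp_offset is the distance from the TCP to the grasp point, in m); z points along the fingers, y is the direction in which the jaws open and shut (so a half turn about z gives the same grasp; the last joint's range is limited). The gripper opens to 85 mm and grips with 20 to 120 N. Pads are 22 mm wide; open, the fingers measure 114 mm over their backs; the gripper's body (76 mm by 85 mm) begins 54 mm behind the grasp point. The pads swing forward as they close: fully open they stand 13 mm farther back than shut.
Start: joints at [-70.617, 28.281, 77.091, -0, 74.628, -5.472], TCP at [0.263, -0.567, 0.231] pointing down, gripper open.
Joint ranges: [-166.48, 166.48], [-47.26, 123.95], [12.59, 153.08], [-70.14, 250.14], [6.76, 159.57], [-176.63, 176.63]. Speed limits (degrees/s): [108.29, 108.29, 147.25, 172.46, 172.46, 172.46].

## Interface

Orientations are given as a 3x3 rotation matrix whose columns are the frame's x, y, z axes.
In Python, from cell import get_obs, grab_frame, calibration, manip gives the robot as it stands.
- The arm moves only by the shell command python3 -m creep 'ROWS' [FORCE]. ROWS is a JSON object of lists of equal length, an entry for each row: "slide": the shift along the tool's x, y, z scaled (see below), a list of three; "dr": the turn, a rotation vector about the tool's x, y, z scaled (see below), a list of three; "fingers": the opening, from 0 (shut) to 1 (fully open). A call has 1 to 20 rows; each row is the pose to reach, as a shift and turn from the pose commanded when the call began, along the tool's axes at that moment; what a row does not reach only later rows make up. The controller multiplies each number of a shift by 1 m and each number of a turn by 90 degrees. A row lasts 1/10 s, in which the tool goes at most 50 mm and 8.59 degrees, less where a joint would pass 70% of its speed; a pose out of reach is approached as far as the arm can. A call with a number of a shift or a turn outside -1 to 1 is refused whole. A call with a gripper value outside its range is refused whole. The fingers move at their own pace and stop on an object; FORCE is the grip in N (left out, the last holds). Time passes only in rows, so rows that repeat a pose let the fingers close. It gives the time, the measured TCP pose, the force and the opening at its end, in the units of the state.
- get_obs(): the state, without advancing time (a new reading comes with each control period).
- grab_frame(name): name is "side" or "top"; returns (picture, depth): 384x512x3 uint8, blue, green, red; 384x512 float32, m along the optical axis (not along the pixel's ray), 0 where there is no reading.
- calibration(name): a dict with "intrinsics" (3x3 intrinsics, pixels), "extrinsics" (4x4, takes a point from camera to world coordinates). Camera axes: x right, y up, looking along -z (the intrinsics and any distortion apply to the point x, -y, -z); pixel columns grow to the right and rows downward; lengths in m; the calibration is good to about 2 mm. A picture is of the moment at which its call begins. calibration takes no time and is no camera call.
- manip.hand_in(): hands the job in, once; it reports no verdict.
The state is a dict: "time": time; "joint_positions": joint angles; "qvel": joint speeds; "tau": joint torques, N m; "position": TCP position; "orientation": TCP orientation; "contact_force": force on the tool from outside, world axes, zero at the start; "ft_torque": the same for the moment, N m; "gripper_width": opening from 0.0 (shut) to 1.0 (fully open).
Only numpy, scipy, OpenCV 4.12 (cv2) and the standard library are available. Lean on these libraries where they do the work, as an engineer would, in place of code of your own. Each camera call takes 0.05 s, during which the arm holds its last target. There are 200 camera calls.

## Task

Make the tube rack on the shaker's platform ready for a run: with the fingertips, push it straight back until it is fully home against the back stop, then push the handle of each of the two toggle clamps outward and down, past its dead point, until it snaps into lock and its rubber shoe holds the rack. Everything is pushed only: do not lift or carry the rack or its tubes, leave the things standing round the shaker alone, and finish with the hand clear.

Things in the scene. Friction and masses are not known exactly. Their poses are not given: they have to be found in the camera images.
- shaker: Flat-bed orbital shaker, fixed on the bench: white housing 215 x 270 mm, aluminium platform 190 x 330 mm on top of it, 80 mm above the bench. Origin: centre of the underside, on the bench. x points to its rear (away from the control strip), y to its left, z up. The rack's place is bounded by a back stop and, at either end, a 10 mm high guide rail (at y = +97 and -97 mm)
- back_stop (a point): Middle of the back stop's front face, at platform height: 48.5 mm behind the shaker's origin. The stop is 16 mm high and 196 mm long, along the shaker's y. The rack is home when its rear long side touches it: the rack's own origin is then at x = 12 mm in the shaker's frame
- rack: 60-place microtube rack, loose, 74 x 191 x 30 mm, long side along the shaker's y; origin: centre of its underside; axes as the shaker's within 0.02 rad. Stands on the platform 20 to 47 mm short of the back stop, with four small tubes that reach about 15 mm above its top. Its front long side (toward -x, 37 mm from the origin) is free to push on; it slides with 1 to 4 N
- left_handle (a joint): Angle (rad) of the left clamp's handle, +y side. 0: open, handle 75 deg above level, leaning outward (+y); grows as it is pushed outward and down; 1.20: locked at its stop, 6 deg above level. Starts at 0 to 0.1, stays where left until the shoe meets the rack at 0.69, then resists with up to 8 N at the grip and springs back if let go; beyond the dead point, 1.04, it snaps to 1.20
- left_pivot (a point): Axis of the left handle, at its root: fixed on the shaker at x = 12 mm, 95 mm above the bench; the axis is level and runs along the shaker's x
- left_grip (a point): Point on the centre line of the left handle's grey grip, 75 mm from the pivot. The grip is a round bar 15 to 16 mm thick, from 42 to 99 mm from the pivot. When locked it hangs out beyond the platform's edge, nothing closer than 30 mm under it
- left_shoe: Sprung rubber-faced pressure shoe (36 x 15 mm) at the end of the left clamp's steel arm; origin: centre of its underside. The arm is linked to the handle: raised 56 deg when open, about level when locked, the shoe then pressing on the rack's left end with about 25 N
- right_handle (a joint): Angle (rad) of the right clamp's handle, -y side. 0: open, handle 75 deg above level, leaning outward (-y); grows as it is pushed outward and down; 1.20: locked at its stop, 6 deg above level. Starts at 0 to 0.1, stays where left until the shoe meets the rack at 0.69, then resists with up to 8 N at the grip and springs back if let go; beyond the dead point, 1.04, it snaps to 1.20
- right_pivot (a point): Axis of the right handle, at its root: fixed on the shaker at x = 12 mm, 95 mm above the bench; the axis is level and runs along the shaker's x
- right_grip (a point): Point on the centre line of the right handle's grey grip, 75 mm from the pivot. The grip is a round bar 15 to 16 mm thick, from 42 to 99 mm from the pivot. When locked it hangs out beyond the platform's edge, nothing closer than 30 mm under it
- right_shoe: Sprung rubber-faced pressure shoe (36 x 15 mm) at the end of the right clamp's steel arm; origin: centre of its underside. The arm is linked to the handle: raised 56 deg when open, about level when locked, the shoe then pressing on the rack's right end with about 25 N
- tube_0: Small clear snap-cap tube, 40 mm long, standing in a hole of the rack; origin: its tip, 4 mm above the rack's underside. Leave it in place
- tube_1: Small clear snap-cap tube, 40 mm long, standing in a hole of the rack; origin: its tip, 4 mm above the rack's underside. Leave it in place
- tube_2: Small clear snap-cap tube, 40 mm long, standing in a hole of the rack; origin: its tip, 4 mm above the rack's underside. Leave it in place
- tube_3: Small clear snap-cap tube, 40 mm long, standing in a hole of the rack; origin: its tip, 4 mm above the rack's underside. Leave it in place
- vial_white: Bystander: brown screw-cap vial with a white cap, 22 mm across, 48 mm tall, upright, on the bench beside the shaker; origin: centre of its underside. Leave it alone
- petri_dish: Bystander: clear round dish, 59 mm across, 15 mm high, on the bench beside the shaker; origin: centre of its underside. Leave it alone
- beaker: Bystander: small clear beaker, 44 mm across, 58 mm tall, on the bench beside the shaker; origin: centre of its underside. Leave it alone
- marker: Bystander: marker pen lying down, 121 mm long, 10 mm thick, on the bench beside the shaker; origin: centre of its underside. Leave it alone
- timer: Bystander: bench timer, 62 x 66 x 18 mm, on the bench beside the shaker; origin: centre of its underside. Leave it alone
- forceps: Bystander: steel forceps lying flat, 123 mm long, 10 mm high, on the bench beside the shaker; origin: centre of its underside. Leave it alone

How it is judged:
By the outcome, as a careful person would: the job done as asked, in the order asked, and still so for the second after the job is handed in, with the robot touching nothing.
It also fails if it takes over 56 s, if anything falls off the work surface, if the arm or the gripper's body presses on something with over 40 N, if the wrist force passes 120 N, or if a joint passes its speed limit or range.

## Working session

There is one attempt and no reset: what is moved stays moved. The work goes in short steps, Python scripts to look and compute and a shell command to move; the robot and the scene stay as the last step left them, time stands still between calls to the robot, and variables do not carry over. Pictures are saved under pics/ and viewed, about 8 in all and at most 12, crops included, and the job is handed in when it is done.

```bash
mkdir -p pics; ls; cat > h.py <<'E'
import numpy as np, cv2
from cell import get_obs, grab_frame, calibration, manip
def cloud(name):
    im,d=grab_frame(name); c=calibration(name); K=np.array(c["intrinsics"]); T=np.array(c["extrinsics"])
    v,u=np.mgrid[:d.shape[0],:d.shape[1]]
    p=np.stack([(u-K[0,2])/K[0,0]*d,-(v-K[1,2])/K[1,1]*d,-d],-1)@T[:3,:3].T+T[:3,3]
    p[d==0]=np.nan
    return im,d,p
E
python3 - <<'E'
from h import *
print(get_obs())
for n in("top","side"):
    c=calibration(n); print({k:np.round(v,3).tolist() if not isinstance(v,str) else v for k,v in c.items()})
    im,d,p=cloud(n); np.savez(n+"0.npz",im=im,d=d,p=p); cv2.imwrite(f"pics/{n}0.png",im)
E
```

```text
pics
{'time': 0.0, 'joint_positions': array([-7.06162298e+01,  2.83147489e+01,  7.71289733e+01,  1.36406396e-03,
        7.46282167e+01, -5.47330998e+00]), 'qvel': array([-0.01176966, -0.03106249,  0.14730397,  0.0290163 , -0.03383711,
        0.05242592]), 'tau': array([ 4.73354536e-03, -8.82148218e+01, -3.83874178e+01, -9.64306139e-06,
        9.93661874e-03, -2.34766600e-05]), 'position': array([ 0.26259215, -0.56674692,  0.23069083]), 'orientation': array([[ 9.07361842e-01,  4.20350250e-01, -3.95061630e-04],
       [ 4.20350411e-01, -9.07361070e-01,  1.19201924e-03],
       [ 1.42602042e-04, -1.24765709e-03, -9.99999212e-01]]), 'contact_force': array([-0.1969918 , -0.52156511,  0.57872794]), 'ft_torque': array([ 0.03406043,  0.00909026, -0.02306606]), 'gripper_width': 1.0007853776744582}
{'intrinsics': [[368.332, 0.0, 251.743], [0.0, 368.332, 197.288], [0.0, 0.0, 1.0]], 'extrinsics': [[-0.007, 0.998, -0.059, 0.462], [-1.0, -0.008, -0.002, 0.012], [-0.003, 0.059, 0.998, 0.986], [0.0, 0.0, 0.0, 1.0]]}
{'intrinsics': [[468.519, 0.0, 252.611], [0.0, 468.519, 190.593], [0.0, 0.0, 1.0]], 'extrinsics': [[-0.998, -0.04, 0.058, 0.581], [0.07, -0.63, 0.773, 0.811], [0.005, 0.776, 0.631, 0.774], [0.0, 0.0, 0.0, 1.0]]}
```

View pics/top0.png

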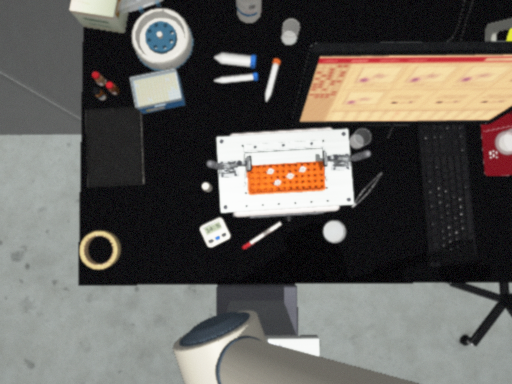

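View pics/side0.png

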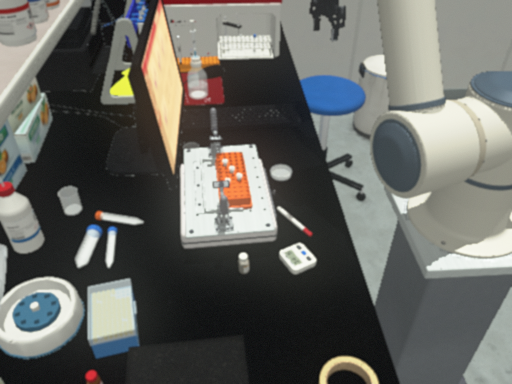

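The top view shows the shaker at about (217–355, 128–215) and the orange rack at (248–326, 162–193). The clamp handles stick out at about (210,165) and (362,155). The monitor stands behind and to the right, and a beaker sits near (360,138), under the right handle. Next I'll measure poses.

```bash
python3 - <<'E'
from h import *
T=np.load("top0.npz"); S=np.load("side0.npz")
for n,D in(("top",T),("side",S)):
    im,p=D["im"],D["p"]; hsv=cv2.cvtColor(im,cv2.COLOR_BGR2HSV)
    z=p[...,2]; roi=(abs(p[...,0]-.52)<.25)&(abs(p[...,1])<.35)
    pl=roi&(abs(z-.08)<.008)&(hsv[...,1]<60)&(im.min(-1)>120)
    k=cv2.connectedComponentsWithStats(pl.astype(np.uint8)); i=1+np.argmax(k[2][1:,4]); m=k[1]==i
    q=p[m]; r=cv2.minAreaRect(q[:,:2].astype(np.float32)); print(n,"platform",r,np.median(q[:,2]),m.sum())
    o=roi&(hsv[...,0]<16)&(hsv[...,1]>150)&(im[...,2]>120)&(abs(z-.11)<.006)
    k=cv2.connectedComponentsWithStats(o.astype(np.uint8)); m=k[1]==1+np.argmax(k[2][1:,4])
    r=cv2.minAreaRect(p[m][:,:2].astype(np.float32)); print(n,"rack",r,np.median(p[m][:,2]),m.sum())
    # high stuff : handles
    hi=roi&(z>.125)&(z<.22)&(p[...,0]<.62)
    k=cv2.connectedComponentsWithStats(hi.astype(np.uint8))
    for j in range(1,k[0]):
        if k[2][j,4]>15:
            q=p[k[1]==j]; print(n,"hi",k[2][j],np.round(q.mean(0),3),np.round(q.min(0),3),np.round(q.max(0),3))
a=cv2.resize(T["im"][110:230,190:390],None,fx=4,fy=4,interpolation=cv2.INTER_CUBIC); cv2.imwrite("pics/topc.png",a)
# monitor extent
p=T["p"]; q=p[(p[...,2]>.15)&(p[...,0]>.55)&(p[...,1]<0)]; print("mon min x",q.min(0),q.max(0))
E
```

```text
top platform ((0.6388790607452393, -0.06307050585746765), (0.07684139907360077, 0.3303934335708618), 3.2829349040985107) 0.08047803605903658 3472
top rack ((0.5617376565933228, -0.06744249165058136), (0.06566120684146881, 0.18020251393318176), 3.400937080383301) 0.11052895380491795 1432
top hi [322 151  49  16 329] [ 0.6   -0.194  0.157] [ 0.581 -0.246  0.125] [ 0.616 -0.146  0.193]
top hi [224 156  28  16 209] [0.587 0.041 0.15 ] [0.571 0.015 0.125] [0.606 0.079 0.173]
top hi [206 161  17   9 102] [0.584 0.098 0.169] [0.577 0.084 0.128] [0.592 0.114 0.192]
side platform ((0.5833595991134644, -0.06502923369407654), (0.1900595873594284, 0.33287614583969116), 3.1363959312438965) 0.08045757187665126 4889
side rack ((0.5649237632751465, -0.0666813775897026), (0.06473799049854279, 0.18108613789081573), 4.070205211639404) 0.11033738453405695 953
side hi [208 108  15  35 233] [ 0.603 -0.197  0.162] [ 0.584 -0.246  0.128] [ 0.618 -0.145  0.19 ]
side hi [370 152  11  19  43] [0.273 0.038 0.212] [0.27  0.019 0.2  ] [0.276 0.078 0.22 ]
side hi [212 178  18  39 311] [0.588 0.068 0.158] [ 0.572 -0.031  0.125] [0.609 0.115 0.191]
mon min x [ 0.58091562 -0.58373447  0.15000243] [ 0.76038606 -0.08708529  0.38495404]
```

View pics/topc.png

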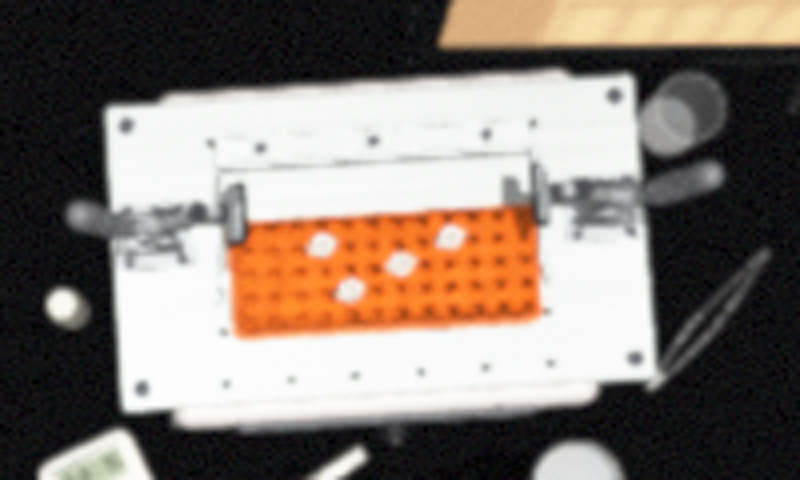

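The crop confirms the layout. The rack's front edge runs from (235,335) to (540,315), the back-stop line is at (220,168)–(530,152), and the shoes are at (236,213) and (540,193). The handles lean outward at (85,215) and (700,183). Now I'll refine the numbers in the shaker frame.

```bash
cat >> h.py <<'E'
yaw=np.radians(3.2); O=np.array([.583,-.065,0]); R=np.array([[np.cos(yaw),-np.sin(yaw),0],[np.sin(yaw),np.cos(yaw),0],[0,0,1]])
def toS(p): return (p-O)@R
def toW(s): return np.asarray(s)@R.T+O
E
python3 - <<'E'
from h import *
for n in("top","side"):
    D=np.load(n+"0.npz"); im,p=D["im"],D["p"]; hsv=cv2.cvtColor(im,cv2.COLOR_BGR2HSV); s=toS(p); z=s[...,2]
    pl=(abs(z-.08)<.006)&(hsv[...,1]<60)&(im.min(-1)>120)&(abs(s[...,0])<.12)&(abs(s[...,1])<.19)
    r=cv2.minAreaRect(p[pl][:,:2].astype(np.float32)); print(n,"plat",np.round(r[0],4),np.round(r[1],4),r[2])
    for sg in(1,-1):
        y=sg*s[...,1]
        m=(z>.125)&(z<.21)&(abs(s[...,0]-.012)<.03)&(y>.14)&(y<.26); q=s[m]
        print(" handle",sg,len(q),np.round(np.median(q,0),4),"ymax",np.percentile(sg*q[:,1],98).round(4),"zmax",q[:,2].max().round(4))
        for a in np.arange(.13,.2,.01):
            k=q[abs(q[:,2]-a)<.005]
            if len(k)>2: print("   z%.2f"%a,len(k),"x %.4f y %.4f..%.4f"%(np.median(k[:,0]),(sg*k[:,1]).min(),(sg*k[:,1]).max()))
        m=(z>.115)&(z<.21)&(abs(s[...,0]-.012)<.03)&(y>.04)&(y<.14); q=s[m]
        print(" arm y,z:",[(round(float(a),3),round(float(q[abs(sg*q[:,1]-a)<.005,2].max()),3)) for a in np.arange(.05,.14,.01) if (abs(sg*q[:,1]-a)<.005).any()], "x",q[:,0].min().round(3),q[:,0].max().round(3))
    m=(p[...,0]>.64)&(p[...,0]<.8)&(p[...,1]<-.05)&(p[...,1]>-.45)&(z>.1)
    for a in(.15,.2,.25,.3,.35,.4):
        k=p[m&(abs(z-a)<.02)]
        if len(k): print(" mon z",a,"xmin",k[:,0].min().round(3),"ymax",k[:,1].max().round(3))
print("pre-push TCP", toW([-.090,0,.2]), "now",get_obs()["position"])
E
```

```text
top plat [ 0.5823 -0.0663] [0.1904 0.3303] 3.2405707836151123
 handle 1 106 [0.0096 0.1621 0.1741] ymax 0.1764 zmax 0.1918
   z0.13 6 x 0.0109 y 0.1411..0.1483
   z0.14 12 x 0.0071 y 0.1494..0.1617
   z0.15 13 x 0.0090 y 0.1513..0.1580
   z0.16 13 x 0.0083 y 0.1550..0.1642
   z0.17 11 x 0.0108 y 0.1583..0.1659
   z0.18 20 x 0.0068 y 0.1617..0.1790
   z0.19 31 x 0.0112 y 0.1631..0.1785
 arm y,z: [(0.07, 0.115), (0.08, 0.161), (0.09, 0.162), (0.1, 0.173), (0.11, 0.173), (0.12, 0.15), (0.13, 0.139)] x -0.011 0.028
 handle -1 146 [ 0.0097 -0.1633  0.1655] ymax 0.1784 zmax 0.1928
   z0.13 17 x 0.0105 y 0.1410..0.1537
   z0.14 14 x 0.0110 y 0.1522..0.1582
   z0.15 19 x 0.0086 y 0.1527..0.1626
   z0.16 21 x 0.0097 y 0.1569..0.1669
   z0.17 22 x 0.0087 y 0.1606..0.1720
   z0.18 26 x 0.0097 y 0.1648..0.1819
   z0.19 27 x 0.0110 y 0.1677..0.1788
 arm y,z: [(0.05, 0.121), (0.06, 0.115), (0.08, 0.159), (0.09, 0.165), (0.1, 0.17), (0.11, 0.173), (0.12, 0.168), (0.13, 0.143)] x -0.016 0.028
 mon z 0.15 xmin 0.71 ymax -0.087
 mon z 0.2 xmin 0.716 ymax -0.087
 mon z 0.25 xmin 0.723 ymax -0.087
 mon 
[... 659 characters left out ...]
 0.1898
   z0.13 4 x 0.0152 y 0.1519..0.1572
   z0.14 7 x 0.0191 y 0.1543..0.1620
   z0.15 24 x 0.0138 y 0.1517..0.1641
   z0.16 24 x 0.0120 y 0.1566..0.1683
   z0.17 28 x 0.0125 y 0.1598..0.1711
   z0.18 24 x 0.0131 y 0.1635..0.1757
   z0.19 16 x 0.0123 y 0.1658..0.1813
 arm y,z: [(0.05, 0.123), (0.08, 0.159), (0.09, 0.161), (0.1, 0.172), (0.11, 0.173), (0.12, 0.123), (0.13, 0.136)] x -0.009 0.03
 mon z 0.15 xmin 0.712 ymax -0.085
 mon z 0.2 xmin 0.718 ymax -0.085
 mon z 0.25 xmin 0.724 ymax -0.085
 mon z 0.3 xmin 0.731 ymax -0.083
 mon z 0.35 xmin 0.738 ymax -0.084
 mon z 0.4 xmin 0.743 ymax -0.091
pre-push TCP [ 0.49314033 -0.07002394  0.2       ] now [ 0.26260059 -0.56679354  0.23076695]
```

```bash
python3 -m creep '{"slide":[[0.418,-0.354,0.0],[0.418,-0.354,0.0],[0.418,-0.354,0.0],[0.418,-0.354,0.0],[0.418,-0.354,0.0],[0.418,-0.354,0.0],[0.418,-0.354,0.0],[0.418,-0.354,0.0],[0.418,-0.354,0.0],[0.418,-0.354,0.0],[0.418,-0.354,0.0],[0.418,-0.354,0.0],[0.418,-0.354,0.0],[0.418,-0.354,0.03],[0.418,-0.354,0.03],[0.418,-0.354,0.03]],"dr":[[0,0,0.05],[0,0,0.1],[0,0,0.15],[0,0,0.2],[0,0,0.2406],[0,0,0.2406],[0,0,0.2406],[0,0,0.2406],[0,0,0.2406],[0,0,0.2406],[0,0,0.2406],[0,0,0.2406],[0,0,0.2406],[0,0,0.2406],[0,0,0.2406],[0,0,0.2406]],"fingers":[0.4,0.4,0.4,0.4,0.4,0.4,0.4,0.4,0.4,0.4,0.4,0.4,0.4,0.4,0.4,0.4]}'; python3 -c "
from h import *
o=get_obs();print(toS(o['position']),R.T@o['orientation'],o['contact_force'])"
```

```text
time: 1.7
position: [0.4926, -0.0711, 0.2014]
orientation: [[0.999, 0.054, -0.002], [0.054, -0.999, 0.0], [-0.002, -0.0, -1.0]]
contact_force: [0.5, 0.3, 0.6]
gripper_width: 0.403
[-0.09064405 -0.00104223  0.2013874 ] [[ 9.99997726e-01 -1.50576209e-03 -1.51033531e-03]
 [-1.50518733e-03 -9.99998794e-01  3.81615649e-04]
 [-1.51090811e-03 -3.79341444e-04 -9.99998787e-01]] [0.48912209 0.27016672 0.64305264]
```

```bash
python3 -m creep '{"slide":[[0,0,0.04],[0,0,0.08],[0,0,0.11],[0,0,0.11],[0.008,0,0.11],[0.013,0,0.11],[0.017,0,0.11],[0.020,0,0.11],[0.023,0,0.11],[0.026,0,0.11],[0.029,0,0.11],[0.032,0,0.11],[0.035,0,0.11],[0.038,0,0.11],[0.041,0,0.11],[0.044,0,0.11],[0.044,0,0.11]],"dr":[[0,0,0],[0,0,0],[0,0,0],[0,0,0],[0,0,0],[0,0,0],[0,0,0],[0,0,0],[0,0,0],[0,0,0],[0,0,0],[0,0,0],[0,0,0],[0,0,0],[0,0,0],[0,0,0],[0,0,0]],"fingers":[0.4,0.4,0.4,0.4,0.4,0.4,0.4,0.4,0.4,0.4,0.4,0.4,0.4,0.4,0.4,0.4,0.4]}'; python3 - <<'E'
from h import *
o=get_obs();print(toS(o['position']),o['contact_force'])
for n in("top","side"):
    im,d,p=cloud(n); hsv=cv2.cvtColor(im,cv2.COLOR_BGR2HSV); s=toS(p)
    m=(hsv[...,0]<16)&(hsv[...,1]>150)&(im[...,2]>120)&(abs(s[...,2]-.11)<.006)&(abs(s[...,0])<.1)&(abs(s[...,1])<.12)
    q=s[m]; print(n,"rack x rear edge",np.percentile(q[:,0],99).round(4),"y",q[:,1].min().round(3),q[:,1].max().round(3))
    cv2.imwrite(f"pics/{n}1.png",cv2.resize(im[110:230,190:390] if n=="top" else im[90:260,150:350],None,fx=4,fy=3.5,interpolation=cv2.INTER_CUBIC))
D=np.load("top0.npz")
E
```

```text
time: 3.4
position: [0.5379, -0.0678, 0.0913]
orientation: [[0.998, 0.056, 0.001], [0.056, -0.998, -0.0], [0.001, 0.0, -1.0]]
contact_force: [-0.1, -0.2, 0.4]
gripper_width: 0.4
[-0.04516663 -0.00026796  0.09129042] [-0.08130515 -0.21456121  0.35580384]
top rack x rear edge -0.0137 y 0.085 0.088
side rack x rear edge 0.0332 y -0.092 0.093
```

View pics/side1.png

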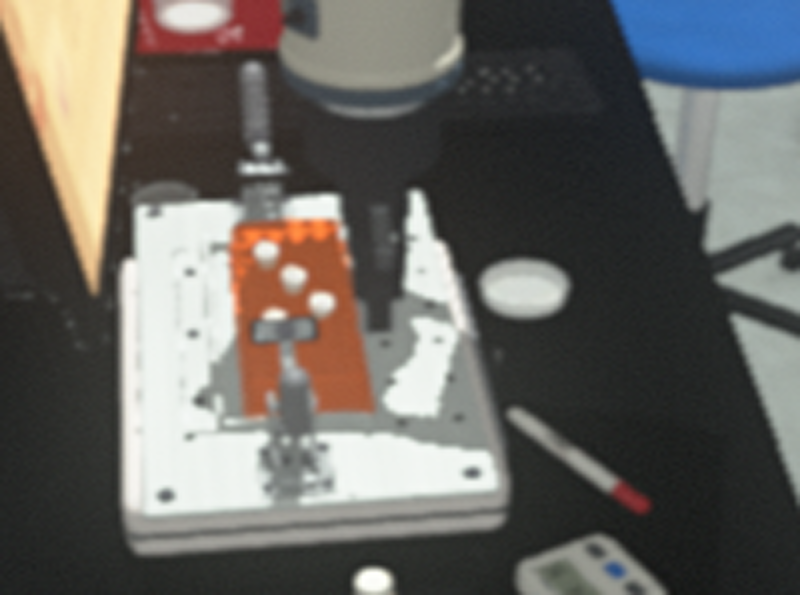

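The side view shows the fingers against the rack's front side at (380,320). The rack is about 11 mm short of the stop at (195,300), and all the tubes are in place. I'll continue gently.

```bash
python3 -m creep '{"slide":[[0.003,0,0],[0.006,0,0],[0.009,0,0],[0.010,0,0],[0.011,0,0],[0.012,0,0],[0.012,0,0]],"dr":[[0,0,0],[0,0,0],[0,0,0],[0,0,0],[0,0,0],[0,0,0],[0,0,0]],"fingers":[0.4,0.4,0.4,0.4,0.4,0.4,0.4]}'; python3 - <<'E'
from h import *
o=get_obs();print(toS(o['position']),o['contact_force'])
im,d,p=cloud("side"); hsv=cv2.cvtColor(im,cv2.COLOR_BGR2HSV); s=toS(p)
m=(hsv[...,0]<16)&(hsv[...,1]>150)&(im[...,2]>80)&(abs(s[...,2]-.11)<.006)&(abs(s[...,0])<.1)&(abs(s[...,1])<.12)
q=s[m]; print("rear edge",np.percentile(q[:,0],99).round(4))
E
```

```text
time: 4.2
position: [0.5493, -0.0671, 0.0912]
orientation: [[0.998, 0.056, 0.0], [0.056, -0.998, 0.0], [0.0, -0.0, -1.0]]
contact_force: [-2.3, 0.8, -0.1]
gripper_width: 0.397
[-0.03378054 -0.00016667  0.09123918] [-2.27364231  0.79390284 -0.14496047]
rear edge 0.0444
```

```bash
python3 -m creep '{"slide":[[0.001,0,0],[0.002,0,0],[0.002,0,0]],"dr":[[0,0,0],[0,0,0],[0,0,0]],"fingers":[0.4,0.4,0.4]}'
```

```text
time: 4.55
position: [0.5495, -0.0669, 0.0912]
orientation: [[0.998, 0.056, -0.003], [0.056, -0.998, 0.0], [-0.003, -0.0, -1.0]]
contact_force: [-11.6, -2.3, 8.8]
gripper_width: 0.4
```

```bash
python3 -m creep '{"slide":[[0.001,0,0],[0.002,0,0],[0.002,0,0]],"dr":[[0,0,0],[0,0,0],[0,0,0]],"fingers":[0.4,0.4,0.4]}'
```

```text
time: 4.85
position: [0.5496, -0.0669, 0.0911]
orientation: [[0.998, 0.056, -0.007], [0.056, -0.998, 0.0], [-0.007, -0.001, -1.0]]
contact_force: [-23.4, -5.4, 17.8]
gripper_width: 0.399
```

The TCP stopped at x = 0.5495 while the force rose to 23 N, so the rack is home. I'll back off, rise, shut the fingers and go above the left clamp's gap.

```bash
python3 -m creep '{"slide":[[-0.015,0,0],[-0.03,0,0],[-0.03,0,-0.05],[-0.03,0,-0.1],[-0.03,0,-0.15],[-0.02,-0.04,-0.15],[0.0,-0.085,-0.15],[0.03,-0.12,-0.15],[0.042,-0.137,-0.15],[0.042,-0.137,-0.15],[0.042,-0.137,-0.15],[0.042,-0.137,-0.15]],"dr":[[0,0,0],[0,0,0],[0,0,0],[0,0,0],[0,0,0],[0,0,0],[0,0,0],[0,0,0],[0,0,0],[0,0,0],[0,0,0],[0,0,0]],"fingers":[0.4,0.4,0.4,0,0,0,0,0,0,0,0,0]}' 60; python3 - <<'E'
from h import *
o=get_obs();print(toS(o['position']),R.T@o["orientation"],o['contact_force'])
for n in("top","side"):
    im,d,p=cloud(n); hsv=cv2.cvtColor(im,cv2.COLOR_BGR2HSV); s=toS(p)
    m=(hsv[...,0]<16)&(hsv[...,1]>150)&(im[...,2]>80)&(abs(s[...,2]-.11)<.006)&(abs(s[...,0])<.1)&(abs(s[...,1])<.12)
    q=s[m]; print(n,"x edges",np.percentile(q[:,0],[1,99]).round(4),[np.percentile(q[abs(q[:,1]-a)<.015,0],99).round(4) for a in(-.06,-.03,0,.03,.06) if (abs(q[:,1]-a)<.015).any()])
E
```

```text
time: 6.05
position: [0.587, 0.0716, 0.2413]
orientation: [[0.998, 0.055, -0.0], [0.055, -0.998, -0.0], [-0.0, 0.0, -1.0]]
contact_force: [0.5, -0.8, -0.4]
gripper_width: -0.001
[0.0116574  0.13620398 0.24126038] [[ 9.99999847e-01 -5.07013866e-04 -2.22396693e-04]
 [-5.07043148e-04 -9.99999863e-01 -1.31629480e-04]
 [-2.22329924e-04  1.31742224e-04 -9.99999967e-01]] [ 0.45185871 -0.76713966 -0.38169859]
top x edges [-0.0212  0.0425] [np.float64(0.0427), np.float64(0.0425), np.float64(0.0422), np.float64(0.0422)]
side x edges [-0.0189  0.0447] [np.float64(0.044), np.float64(0.0446), np.float64(0.0444), np.float64(0.0451), np.float64(0.0447)]
```

```bash
python3 -m creep '{"slide":[[0,0,0.04],[0,0,0.063],[0,0,0.063],[0,-0.007,0.063],[0,-0.013,0.063],[0,-0.019,0.065],[0,-0.025,0.067],[0,-0.03,0.069],[0,-0.036,0.0725],[0,-0.042,0.076],[0,-0.0487,0.0805],[0,-0.054,0.086],[0,-0.059,0.0915],[0,-0.064,0.097],[0,-0.064,0.097]],"dr":[[0,0,0],[0,0,0],[0,0,0],[0,0,0],[0,0,0],[0,0,0],[0,0,0],[0,0,0],[0,0,0],[0,0,0],[0,0,0],[0,0,0],[0,0,0],[0,0,0],[0,0,0]],"fingers":[0,0,0,0,0,0,0,0,0,0,0,0,0,0,0]}'; python3 - <<'E'
from h import *
o=get_obs();print(toS(o['position']),o['contact_force'])
im,d,p=cloud("side")
cv2.imwrite("pics/side2.png",cv2.resize(im[90:260,150:350],None,fx=4,fy=3.5,interpolation=cv2.INTER_CUBIC))
E
```

```text
time: 7.65
position: [0.5836, 0.1366, 0.1435]
orientation: [[0.998, 0.056, -0.001], [0.056, -0.998, -0.0], [-0.001, 0.0, -1.0]]
contact_force: [1.6, -1.6, 1.8]
gripper_width: 0.001
[0.0118282  0.20123615 0.14345872] [ 1.55214829 -1.60761332  1.79783956]
```

View pics/side2.png

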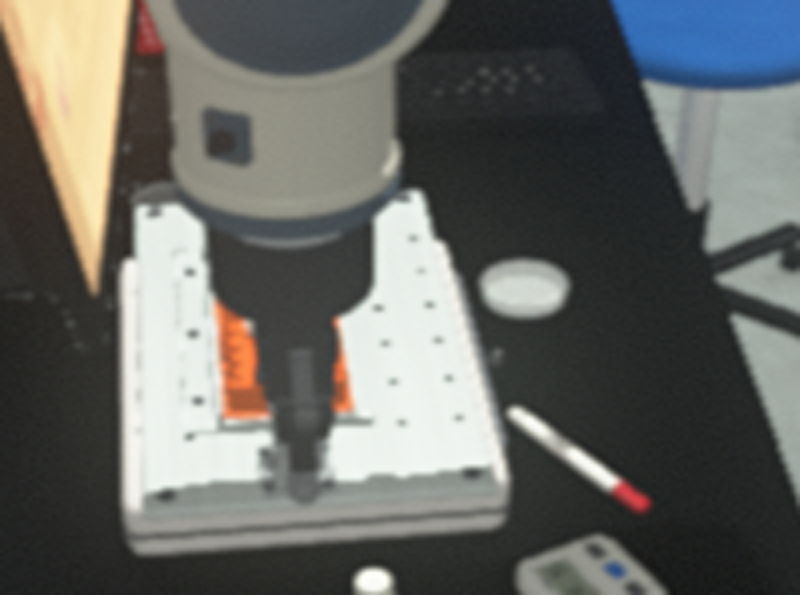

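The finger is on the handle, whose end shows at (305,490), and it is moving down. I'll continue past the dead point.

```bash
python3 -m creep '{"slide":[[0,-0.003,0.005],[0,-0.0055,0.009],[0,-0.0075,0.013],[0,-0.009,0.0165],[0,-0.0105,0.02],[0,-0.0117,0.024],[0,-0.0125,0.027],[0,-0.013,0.03],[0,-0.013,0.03]],"dr":[[0,0,0],[0,0,0],[0,0,0],[0,0,0],[0,0,0],[0,0,0],[0,0,0],[0,0,0],[0,0,0]],"fingers":[0,0,0,0,0,0,0,0,0]}'; python3 - <<'E'
from h import *
o=get_obs();print(toS(o['position']),o['contact_force'])
E
```

```text
time: 8.6
position: [0.5828, 0.1491, 0.1138]
orientation: [[0.998, 0.056, -0.001], [0.056, -0.998, -0.0], [-0.001, 0.0, -1.0]]
contact_force: [0.7, -0.3, 0.3]
gripper_width: 0.001
[0.01177838 0.21381498 0.11375101] [ 0.65572282 -0.2770189   0.25994734]
```

The force has dropped to zero, so the handle has probably snapped over. I'll rise, cross to the right clamp and check.

```bash
python3 -m creep '{"slide":[[0,0,-0.04],[0,0,-0.09],[0,0,-0.13],[0,0.04,-0.13],[0,0.09,-0.13],[0,0.14,-0.13],[0,0.19,-0.13],[0,0.24,-0.13],[0,0.29,-0.13],[0,0.33,-0.13],[0,0.35,-0.13],[0,0.35,-0.13],[0,0.35,-0.13],[0,0.35,-0.13]],"dr":[[0,0,0],[0,0,0],[0,0,0],[0,0,0],[0,0,0],[0,0,0],[0,0,0],[0,0,0],[0,0,0],[0,0,0],[0,0,0],[0,0,0],[0,0,0],[0,0,0]],"fingers":[0,0,0,0,0,0,0,0,0,0,0,0,0,0]}'; python3 - <<'E'
from h import *
o=get_obs();print(toS(o['position']),R.T@o["orientation"],o['contact_force'])
im,d,p=cloud("side"); s=toS(p); z=s[...,2]
m=(z>.085)&(z<.21)&(abs(s[...,0]-.012)<.02)&(s[...,1]>.17)&(s[...,1]<.27); q=s[m]
print(len(q),[(a,np.round(np.percentile(q[abs(q[:,1]-a)<.005,2],95),4)) for a in(.18,.19,.2,.21,.22,.23,.24) if (abs(q[:,1]-a)<.005).any()])
cv2.imwrite("pics/side3.png",cv2.resize(im[90:260,150:350],None,fx=4,fy=3.5,interpolation=cv2.INTER_CUBIC))
E
```

```text
time: 10.0
position: [0.6026, -0.1989, 0.2443]
orientation: [[0.998, 0.057, -0.0], [0.057, -0.998, 0.0], [-0.0, -0.0, -1.0]]
contact_force: [-0.3, -0.0, 1.2]
gripper_width: -0.001
[ 0.01209938 -0.13483444  0.24430619] [[ 9.99999389e-01  1.09279273e-03 -1.67060253e-04]
 [ 1.09286698e-03 -9.99999304e-01  4.45014095e-04]
 [-1.66573829e-04 -4.45196398e-04 -9.99999887e-01]] [-0.30828668 -0.0257656   1.15747864]
175 [(0.18, np.float64(0.1073)), (0.19, np.float64(0.1086)), (0.2, np.float64(0.1102)), (0.21, np.float64(0.1118)), (0.22, np.float64(0.1123)), (0.23, np.float64(0.1128)), (0.24, np.float64(0.1126))]
```

View pics/side3.png

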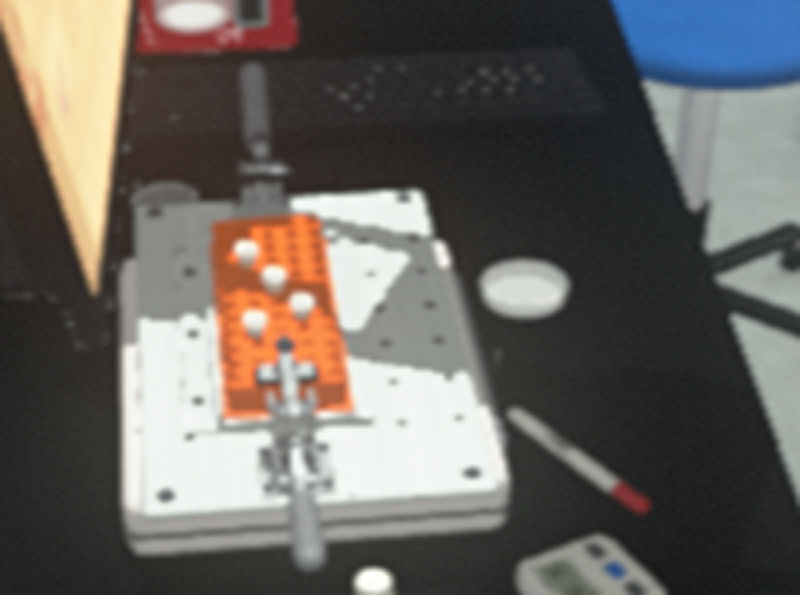

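The left clamp is locked. Its handle lies at (305,520) with a slope of about 6° and its shoe is on the rack at (287,372). I'll use the same path for the right clamp.

```bash
python3 -m creep '{"slide":[[0,0,0.04],[0,0,0.066],[0,0,0.066],[0,0.008,0.066],[0,0.0145,0.066],[0,0.0205,0.068],[0,0.0265,0.07],[0,0.0315,0.072],[0,0.0375,0.0755],[0,0.0435,0.079],[0,0.05,0.0835],[0,0.0555,0.089],[0,0.0605,0.0945],[0,0.0655,0.1],[0,0.0655,0.1]],"dr":[[0,0,0],[0,0,0],[0,0,0],[0,0,0],[0,0,0],[0,0,0],[0,0,0],[0,0,0],[0,0,0],[0,0,0],[0,0,0],[0,0,0],[0,0,0],[0,0,0],[0,0,0]],"fingers":[0,0,0,0,0,0,0,0,0,0,0,0,0,0,0]}'; python3 -c "
from h import *
o=get_obs();print(toS(o['position']),o['contact_force'])"
```

```text
time: 11.55
position: [0.606, -0.2661, 0.1433]
orientation: [[0.998, 0.055, -0.001], [0.055, -0.998, 0.001], [-0.001, -0.001, -1.0]]
contact_force: [0.9, 1.6, 1.3]
gripper_width: 0.002
[ 0.0117571  -0.20207775  0.14330243] [0.87123477 1.63061461 1.27589117]
```

```bash
python3 -m creep '{"slide":[[0,0.003,0.005],[0,0.0055,0.009],[0,0.0075,0.013],[0,0.009,0.0165],[0,0.0105,0.02],[0,0.0117,0.024],[0,0.0125,0.027],[0,0.013,0.03],[0,0.013,0.03]],"dr":[[0,0,0],[0,0,0],[0,0,0],[0,0,0],[0,0,0],[0,0,0],[0,0,0],[0,0,0],[0,0,0]],"fingers":[0,0,0,0,0,0,0,0,0]}'; python3 -c "
from h import *
o=get_obs();print(toS(o['position']),o['contact_force'])"
```

```text
time: 12.45
position: [0.6067, -0.2785, 0.1137]
orientation: [[0.998, 0.056, -0.001], [0.056, -0.998, 0.0], [-0.001, -0.001, -1.0]]
contact_force: [0.3, 0.3, 0.5]
gripper_width: 0.001
[ 0.01178023 -0.2145276   0.11365568] [0.29035739 0.34339433 0.47162588]
```

```bash
python3 -m creep '{"slide":[[0,0,-0.04],[0,0,-0.09],[0,0,-0.14],[-0.05,0.02,-0.14],[-0.1,0.04,-0.14],[-0.15,0.06,-0.14],[-0.19,0.08,-0.14],[-0.19,0.08,-0.14],[-0.19,0.08,-0.14]],"dr":[[0,0,0],[0,0,0],[0,0,0],[0,0,0],[0,0,0],[0,0,0],[0,0,0],[0,0,0],[0,0,0]],"fingers":[0,0,0,0,0,0,0,0,0]}'; python3 - <<'E'
from h import *
o=get_obs();print(toS(o['position']),o['contact_force'])
for n in("top","side"):
    im,d,p=cloud(n); hsv=cv2.cvtColor(im,cv2.COLOR_BGR2HSV); s=toS(p); z=s[...,2]
    for sg in(1,-1):
        y=sg*s[...,1]; m=(z>.085)&(z<.21)&(abs(s[...,0]-.012)<.02)
        print(n,sg,[(a,np.round(np.percentile(z[m&(abs(y-a)<.005)],95),4)) for a in(.19,.2,.21,.22,.23,.24) if (m&(abs(y-a)<.005)).any()])
    m=(hsv[...,0]<16)&(hsv[...,1]>150)&(im[...,2]>80)&(abs(z-.11)<.006)&(abs(s[...,0])<.1)&(abs(s[...,1])<.12)
    q=s[m]; print(n,"rack x edges",[np.percentile(q[abs(q[:,1]-a)<.015,0],[1,99]).round(4) for a in(-.06,0,.03) if (abs(q[:,1]-a)<.015).any()])
    c=im[110:260,190:390] if n=="top" else im[90:260,150:350]
    cv2.imwrite(f"pics/{n}4.png",cv2.resize(c,None,fx=4,fy=3.5,interpolation=cv2.INTER_CUBIC))
E
```

```text
time: 13.35
position: [0.4208, -0.3699, 0.2546]
orientation: [[0.999, 0.053, 0.0], [0.053, -0.999, -0.0], [0.0, 0.0, -1.0]]
contact_force: [0.4, 0.1, 1.1]
gripper_width: -0.001
[-0.17900722 -0.2953433   0.25462912] [0.40635642 0.12983165 1.13857213]
top 1 [(0.19, np.float64(0.1087)), (0.2, np.float64(0.1104)), (0.21, np.float64(0.1118)), (0.22, np.float64(0.1135)), (0.23, np.float64(0.1139)), (0.24, np.float64(0.1121))]
top -1 [(0.19, np.float64(0.1094)), (0.2, np.float64(0.1098)), (0.21, np.float64(0.1112)), (0.22, np.float64(0.1119)), (0.23, np.float64(0.1135)), (0.24, np.float64(0.1134))]
top rack x edges [array([-0.0209,  0.0429]), array([-0.0212,  0.0421]), array([-0.0214,  0.0426])]
side 1 [(0.19, np.float64(0.1101)), (0.2, np.float64(0.1092)), (0.21, np.float64(0.111)), (0.22, np.float64(0.113)), (0.23, np.float64(0.113)), (0.24, np.float64(0.1122))]
side -1 [(0.19, np.float64(0.1019)), (0.2, np.float64(0.11)), (0.21, np.float64(0.1111)), (0.22, np.float64(0.1131)), (0.23, np.float64(0.1132)), (0.24, np.float64(0.1125))]
side rack x edges [array([-0.0186,  0.0438]), array([-0.0187,  0.0443]), array([-0.0185,  0.045 ])]
```

View pics/top4.png

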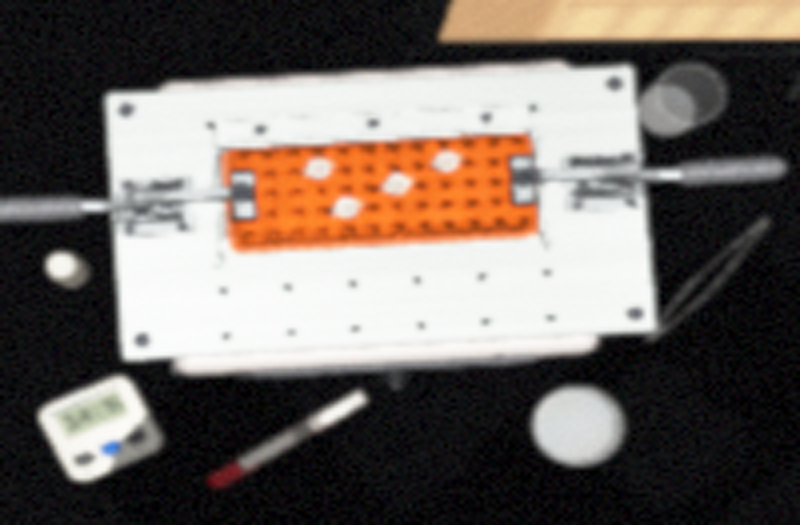

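View pics/side4.png

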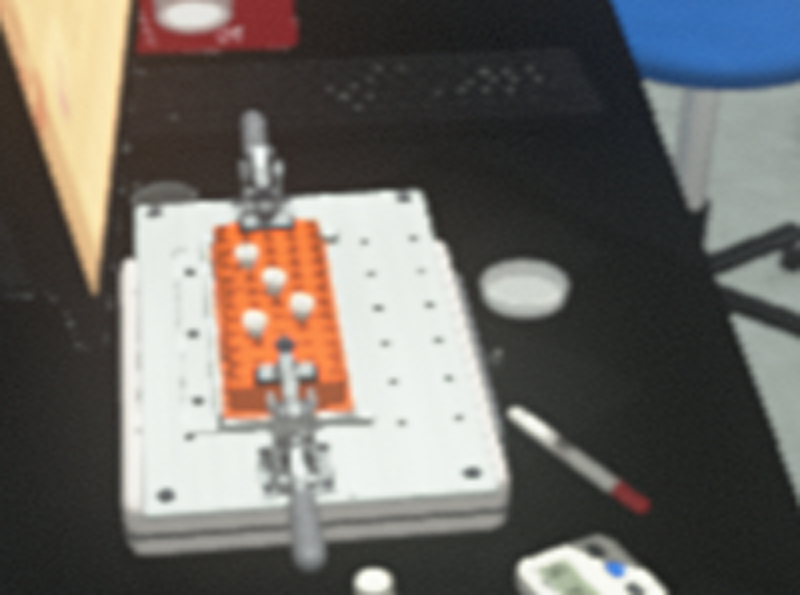

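Both views show the rack against the stop, at (225,150)–(530,135) in the top crop. Both handles are level and the shoes sit on the rack ends at (243,195) and (523,178). The four tubes and the bystanders are undisturbed and the hand is clear, so I'm handing in.

```bash
python3 -c "
from h import *
print(manip.hand_in())"
```

```text
the job is handed in; nothing more can be done
None
```

The rack is home against the back stop and both toggle clamps are locked. I handed the job in at about 13.5 s of the 56 s allowed.

- **Rack:** I pushed it back with the fingertips until the tool stopped moving and the force rose to about 23 N along the push. Afterwards the top and side cameras put its centre at x ≈ 11 mm and 13 mm; home is 12 mm. They differ by about 2 mm, which is within the calibration error.
- **Clamps:** I pushed the left handle over first, then the right. The force fell to near zero after each dead point. Both handles slope about 6° up from level, as they should when locked, and the shoes sit on the rack's ends.
- **Surroundings:** All four tubes are still in place. The bystanders look undisturbed, and the hand is shut and clear of everything.

None of the final checks failed.

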